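# Clamp the valve block with the fold-out crank

### The job

Swing the folded crank handle fully out until it stands upright, then crank clockwise (seen from above) until the clamp's jaw holds the valve block firmly: about 8 N of push along the handle's path, against about 5 N when it runs free, and never more than 12 N, which would mark the block. Then fold the handle fully back down without loosening the clamp, let go, and leave the other things on the bench where they are.

Things in the scene. Friction and masses are not known exactly. Their poses are not given: they have to be found in the camera images.
- clamp: fixed bench clamp: dark base plate 130 x 385 x 12 mm, grey gear housing 105 x 105 mm (top at 97 mm) with the crank on top, fixed grey anvil (90 mm wide, 74 mm high). Origin: on the table under the crank's vertical axis; z up, y level from the crank towards jaw and anvil. Anvil's steel face at y = 191 mm, backed by stiff springs (80 N per mm)
- jaw: grey sliding jaw with a steel face 84 x 46 mm, between housing and block. Origin: middle of the lower edge of its face; y points to the block. Its face is at the clamp's y = 110 mm + 3.18 mm per rad of crank; 1 N more at the handle is 19 N more at the jaw. It first slides the block up to 7 mm to the anvil (up to 1 N more at the handle), then clamps: the force climbs steeply, about 65 N per mm of jaw travel
- block: plated steel valve block with ports, about 70 x 60 x 55 mm high, 1.2 to 1.6 kg, standing loose on the base plate between jaw and anvil; roughly 60 mm across the jaws (rough stock, good to 2 mm: not exact enough to clamp by measure). Origin: centre of its underside
- crank_axis (a point): point on the crank's vertical axis, at the height of the handle's hinge pin (138 mm above the table). The crank arm turns about it: a steel bar 16 mm wide, 10 mm thick, its top 130 mm above the table, from 58 mm on the handle's side to 24 mm on the other side of the axis
- crank (a joint): turn of the crank, rad, growing clockwise seen from above (tightening). At 0 the arm points from the axis to the clamp's -x. Starts between 0 and 3. Friction 0.30 N m, i.e. 5 N at the handle, 60 mm from the axis (about 1 N less is felt at a standstill). It stays where it is left and keeps the clamp tight when the handle is let go, up to 94 N at the jaw (10 N at the handle)
- handle_pin (a point): centre of the level hinge pin of the folding handle, in a fork 24 mm wide (reaching 7 mm above the pin) at the arm's end, 60 mm from the crank axis, 138 mm above the table. The pin lies square to the arm (along the circle the handle runs on)
- handle_end (a point): centre of the free end of the handle, 85 mm from the pin. From 15 to 85 mm from the pin the handle is a black round grip, 20 mm in diameter, which spins freely about its own length: upright, it can be held at a fixed yaw while cranking. It is thicker than the arm below it, so fingers reach down on both sides; pinched along the pin's direction it pivots between the fingers while folding
- handle (a joint): fold angle of the handle, rad: 0 = folded flat, lying level over the arm from the pin inwards past the axis; 1.571 = swung up and out to its stop, upright over the pin. Friction hinge (0.13 N m): stays where it is left
- flange_ring: loose steel ring, 74 mm across, 18 mm high; not part of the job. Origin: centre of its underside (lying parts: mid-length, about)
- dome_cap: loose plated domed cap, 42 mm across, 49 mm high; not part of the job. Origin: centre of its underside (lying parts: mid-length, about)
- adapter: loose plated stepped adapter, 44 mm across, 48 mm high; not part of the job. Origin: centre of its underside (lying parts: mid-length, about)
- small_block: loose small plated block, 50 x 36 x 34 mm high; not part of the job. Origin: centre of its underside (lying parts: mid-length, about)
- spanner: loose spanner lying flat, 190 mm long; not part of the job. Origin: centre of its underside (lying parts: mid-length, about)
- carton: loose cardboard carton, 120 x 80 x 50 mm high; not part of the job. Origin: centre of its underside (lying parts: mid-length, about)
- coupling: loose plated coupling, 48 mm across, 60 mm high; not part of the job. Origin: centre of its underside (lying parts: mid-length, about)
Things that resemble listed ones, but are neither listed nor needed, are in the scene too. Leave any turquoise look-alike of the block alone.

How it is judged (in metres and radians):
On the way, in this order (a step that is already met when the one before it is completed fails the run):
1. the handle is swung out upright (1.35 rad or more) while the jaw does not yet press the block (value of joint handle above 1.35 rad and contact force between jaw and block below 5 N), for 0.1 s.
2. with the handle out (over 1.1 rad), the jaw is cranked to press the block with more than 40 N (value of joint handle above 1.1 rad and contact force between jaw and block above 40 N), for 0.2 s.
At the end, for the whole second after the job is handed in: the handle is folded flat (within 0.12 rad), the jaw holds the block with 35 to 150 N, the block is at rest, the robot has let go (value of joint handle below 0.12 rad and contact force between jaw and block between 35 and 150 N and linear speed of block below 0.01 m/s); the robot touches nothing.
It fails at once if the jaw presses the block with more than 150 N (over-tightened) (contact force between jaw and block above 150 N).
It fails at once if another thing on the bench is shifted by more than 25 mm (distance of any of flange_ring, dome_cap, adapter, small_block, spanner, carton, coupling from where it was at the start of the episode above 0.025 m).
It also fails if it takes over 69 s, if anything falls off the work surface, if the arm or the gripper's body presses on something with over 40 N, if the wrist force passes 120 N, or if a joint passes its speed limit or range.

### The arm

A 7-joint arm with a two-finger parallel gripper is mounted at the origin on the work surface. World frame = base frame: x ahead of the robot, y to its left, z up, the work surface at z = 0. Lengths are in m, angles in degrees, forces in N, time in s.
With the tool pointing down it reaches from about 0.425 to 0.875 m from the base axis. Payload 4.7 kg.
Tool frame: the origin (TCP) lies midway between the tips of the shut fingers; the grasp point (between the pads) lies 19 mm behind it; z points along the fingers, y is the direction in which the jaws open and shut (so a half turn about z gives the same grasp; the last joint's range is limited). The gripper opens to 87 mm and grips with 3 to 60 N. Pads are 19 mm wide; open, the fingers measure 117 mm over their backs; the gripper's body (75 mm by 190 mm) begins 51 mm behind the grasp point.
Start: joints at [0.808, 18.392, -4.016, 83.108, 1.295, 78.541, -3.26], TCP at [0.65, -0, 0.223] pointing down, gripper open.
Joint ranges: [-163.93, 163.93], [-17.29, 119.83], [-79.2, 71.16], [3.27, 140.29], [-89.18, 269.18], [5.43, 117.66], [-154.24, 154.24]. Speed limits (degrees/s): [147.25, 147.25, 180, 180, 180, 180, 180].

### API

Orientations are given as [roll, pitch, yaw] about the fixed x, y, z axes, in that order (R = Rz(yaw) Ry(pitch) Rx(roll)).
In Python, from cell import env gives the robot as it stands.
- The arm moves only by the tool apply_moves, never from a script. Its argument "targets" is a list of rows, each a list of 2 entries, a list of its own where there are three numbers: the shift along the world's x, y, z in mm, then the turn, a rotation vector about the world's x, y, z in rad. A call has 1 to 8 rows; each row is the pose to reach, as a shift and turn from the pose commanded when the call began; what a row does not reach only later rows make up. A row lasts 1/10 s, in which the tool goes at most 50 mm and 8.59 degrees, less where a joint would pass 70% of its speed; a pose out of reach is approached as far as the arm can. A call with a gripper value outside its range is refused whole. "hand" is the finger opening in mm, from 0 to 87, set as the call begins (left out, the last holds). The fingers move at their own pace and stop on an object; "squeeze" is the grip in N (left out, the last holds). Time passes only in rows, so rows that repeat a pose let the fingers close. It gives the time, the measured TCP pose, the force and the opening at its end, in the units of the state.
- env.get_obs(): the state, without advancing time (a new reading comes with each control period).
- env.read_camera(name): name is "scene" or "side" or "wrist"; returns a dict with "image" (400x640x3 uint8, red, green, blue), "camera_matrix" (3x3 intrinsics, pixels), "camera_from_world" (4x4, takes a point from world to camera coordinates); the wrist camera has in their place "mount" (4x4, takes a point from camera to tool coordinates, whose origin is the TCP and whose axes are the flange's). Camera axes: x right, y down, z forward; pixel columns grow to the right and rows downward; lengths in m; the calibration is good to about 2 mm. A picture is of the moment at which its call begins: read the wrist's pose just before it. There is no depth.
- env.sign_off(): hands the job in, once; it reports no verdict.
Trained networks look in a picture, given as the dict that the camera call returned (one of the last four; its "shot" number tells which), for a name from the list of things; names that differ only in an ending like _2 or _b are one class to them, and where a whole thing is asked for, a point or a joint stands for the part that bears it (a point fixed in the world has none). Each returns a list of dicts, best first, with "conf" (0 to 1); they miss things now and then, are a little off and sometimes report something else, mostly with a low value. They report only what shows in the picture. A call takes as long as a camera call. They do not tell look-alikes from the thing itself.
- env.regions_of(picture, target): "region" (400x640 bool, what is visible of it) and "rect" ([left, top, right, bottom] in pixels, round what is visible of it).
The state is a dict: "time_s": time; "qpos": joint angles; "joint_velocities": joint speeds; "effort": joint torques, N m; "tool_pos": TCP position; "tool_rot": TCP orientation; "force": force on the tool from outside, world axes, zero at the start; "wrist_torque": the same for the moment, N m; "grip_width": finger opening in m.
Only numpy, scipy, OpenCV 4.12 (cv2) and the standard library are available. Lean on these libraries where they do the work, as an engineer would, in place of code of your own. Each camera call takes 0.05 s, during which the arm holds its last target. There are 200 camera calls.

## Working session

There is one attempt and no reset: what is moved stays moved. The work goes in short steps, Python scripts to look and compute and a tool call to move; the robot and the scene stay as the last step left them, time stands still between calls to the robot, and variables do not carry over. Pictures are saved under pics/ and viewed, about 8 in all and at most 12, crops included, and the job is handed in when it is done.

Besides the shell and the picture viewer there is one more tool, called after "Call:" in YAML: its name, and indented under it one key for each argument. apply_moves: Moves the arm, as the interface text tells. Its arguments: {"type":"object","properties":{"targets":{"type":"array","items":{"type":"array"}},"hand":{"type":"number"},"squeeze":{"type":"number"}},"required":["targets"]}

```bash
ls; mkdir -p pics; cat > h.py <<'E'
from cell import env
import numpy as np, cv2
def shot(n,name=None):
    p=env.read_camera(n)
    if name: cv2.imwrite('pics/'+name,p['image'][:,:,::-1])
    return p
def proj(p,X):
    T=p['camera_from_world'];K=p['camera_matrix']
    c=(T[:3,:3]@np.atleast_2d(X).T).T+T[:3,3]; u=(K@c.T).T
    return u[:,:2]/u[:,2:]
def ray(p,uv):
    T=p['camera_from_world'];R=T[:3,:3]
    o=-R.T@T[:3,3]; d=R.T@np.linalg.inv(p['camera_matrix'])@np.array([uv[0],uv[1],1.]); return o,d
def atz(p,uv,z):
    o,d=ray(p,uv); return o+d*(z-o[2])/d[2]
E
python3 - <<'E'
from h import *
a=shot('scene','s1.png');b=shot('side','d1.png')
o=env.get_obs();print({k:np.round(v,3) for k,v in o.items()})
for p,n in((a,'scene'),(b,'side')):
    print(n,p['camera_matrix'][0,0]); 
    for t in('clamp','jaw','block','crank','handle','handle_pin','handle_end','flange_ring','carton','coupling','spanner','small_block','adapter','dome_cap'):
        print(t,[(r['rect'],round(r['conf'],2)) for r in env.regions_of(p,t)[:3]])
E
```

```text
pics
{'time_s': np.float64(0.1), 'qpos': array([ 0.807, 18.437, -4.016, 83.169,  1.294, 78.544, -3.26 ]), 'joint_velocities': array([-0.039, -0.215,  0.085, -0.246, -0.037, -0.156, -0.027]), 'effort': array([ 0.0000e+00, -4.9257e+01, -4.0600e-01, -3.1340e+01, -6.4000e-02,
        4.0000e-02,  0.0000e+00]), 'tool_pos': array([ 0.649, -0.   ,  0.222]), 'tool_rot': array([-1.79895e+02,  5.00000e-03,  9.00020e+01]), 'force': array([ 0.761,  0.028, -0.367]), 'wrist_torque': array([-0.019,  0.012, -0.047]), 'grip_width': np.float64(0.087)}
scene 497.03513686578685
clamp [([261.4, 190.7, 396.2, 274.3], 0.9)]
jaw [([312.1, 206.0, 341.3, 244.9], 0.94), ([366.8, 140.2, 423.5, 150.2], 0.52)]
block [([322.1, 207.3, 354.4, 231.7], 0.92), ([346.1, 155.8, 372.1, 179.1], 0.92), ([277.2, 169.3, 307.7, 196.0], 0.86)]
crank [([285.8, 211.9, 323.5, 221.7], 0.83), ([387.5, 226.8, 399.1, 246.7], 0.54)]
handle [([284.3, 210.6, 317.9, 222.5], 0.67)]
handle_pin [([284.4, 209.6, 315.3, 223.1], 0.53)]
handle_end [([287.5, 215.7, 314.5, 218.4], 0.68)]
flange_ring [([348.5, 246.5, 372.4, 263.6], 0.66), ([285.6, 
[... 567 characters left out ...]
408.8, 257.3], 0.9), ([290.6, 208.1, 325.0, 232.6], 0.77)]
crank [([303.0, 157.2, 335.1, 178.2], 0.78)]
handle [([305.6, 157.8, 331.8, 172.5], 0.45)]
handle_pin [([308.4, 157.7, 329.7, 174.4], 0.75)]
handle_end [([306.8, 161.1, 332.2, 170.8], 0.51)]
flange_ring [([255.1, 206.6, 282.2, 229.3], 0.68), ([185.0, 308.5, 259.7, 375.8], 0.43)]
carton [([187.5, 309.0, 258.7, 377.0], 0.66)]
coupling [([358.1, 120.6, 375.9, 138.4], 0.8)]
spanner [([351.4, 363.4, 390.9, 400.0], 0.83)]
small_block [([343.8, 226.7, 363.1, 243.7], 0.85)]
adapter [([340.5, 248.1, 358.9, 263.8], 0.57), ([269.7, 161.0, 347.3, 283.0], 0.55)]
dome_cap [([245.7, 239.4, 261.0, 262.8], 0.78), ([347.6, 223.6, 363.4, 244.9], 0.25)]
```

```bash
python3 - <<'E'
import cv2,numpy as np
a=cv2.imread('pics/s1.png');b=cv2.imread('pics/d1.png')
A=cv2.resize(a[130:290,240:480],(800,533),interpolation=cv2.INTER_CUBIC)
B=cv2.resize(b[140:300,230:430],(720,576),interpolation=cv2.INTER_CUBIC)
cv2.imwrite('pics/s1c.png',A);cv2.imwrite('pics/d1c.png',B)
E
```

```text
(no output)
```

View pics/s1c.png

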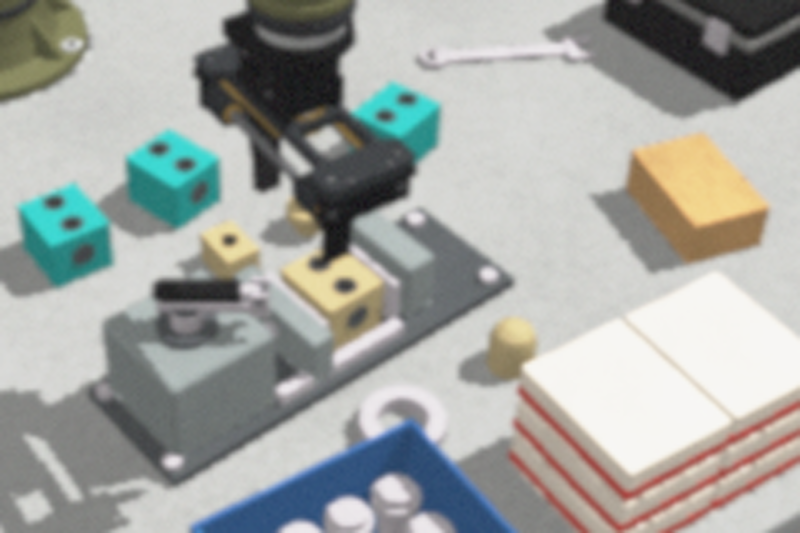

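View pics/d1c.png

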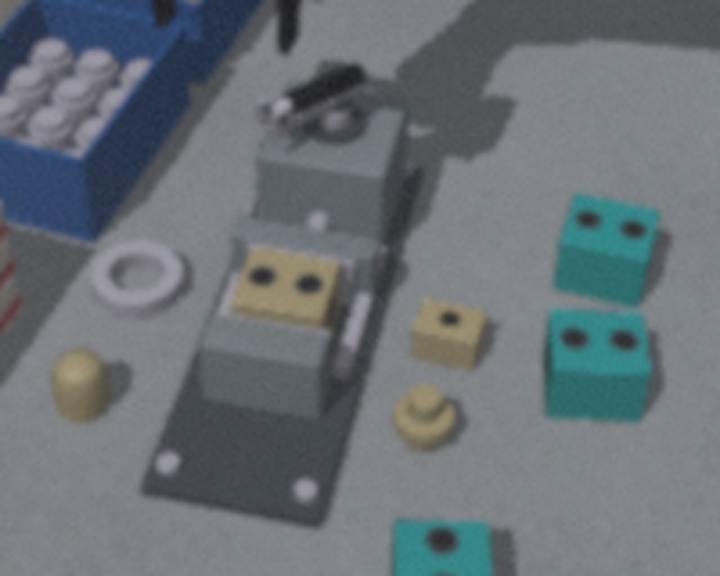

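The scene view (crop x3.33 from 240,130) shows the folded handle, with the pin near (317,218) and the free end near (287,217). The plated block sits in the clamp, and three turquoise look-alikes stand outside it. The side view (crop x3.6 from 230,140) agrees, with the pin near (307,170). I'll fit the clamp pose next.

```bash
python3 - <<'E'
from h import *
from scipy.optimize import least_squares
a=shot('scene');b=shot('side')
S=lambda x,y:(240+x/3.3333,130+y/3.3333); D=lambda x,y:(230+x/3.6,140+y/3.6)
for n,p,l in(('scene',a,[S(95,388),S(175,482),S(514,282),S(420,210)]),('side',b,[D(143,492),D(322,525)])):
    for q in l: print(n,np.round(atz(p,q,.012)*1000,0))
def tri(q1,q2):
    A=[];y=[]
    for p,q in((a,q1),(b,q2)):
        o,d=ray(p,q);d/=np.linalg.norm(d);M=np.eye(3)-np.outer(d,d);A.append(M);y.append(M@o)
    return np.linalg.lstsq(np.vstack(A),np.hstack(y),rcond=None)[0]
print('pin',np.round(tri(S(258,292),D(277,109))*1000), np.round(atz(a,S(258,292),.138)*1000),np.round(atz(b,D(277,109),.138)*1000))
print('end',np.round(tri(S(157,291),D(365,72))*1000), np.round(atz(a,S(157,291),.138)*1000),np.round(atz(b,D(365,72),.138)*1000))
for t,z in(('flange_ring',.009),('dome_cap',.02),('small_block',.017),('adapter',.02),('coupling',.03)):
  for n,p in(('scene',a),('side',b)):
    for r in env.regions_of(p,t)[:1]:
        q=r['rect'];print(t,n,np.round(atz(p,((q[0]+q[2])/2,(q[1]+q[3])/2),z)*1000))
E
```

```text
scene [ 540. -138.   12.]
scene [ 668. -130.   12.]
scene [626. 247.  12.]
scene [498. 233.  12.]
side [611. 258.  12.]
side [485. 241.  12.]
pin [621. -25. 136.] [627. -24. 138.] [619. -26. 138.]
end [574. -93. 135.] [582. -92. 138.] [570. -94. 138.]
flange_ring scene [706.  72.   9.]
flange_ring side [704.  65.   9.]
dome_cap scene [700. 185.  20.]
dome_cap side [688. 190.  20.]
small_block scene [451.  47.  17.]
small_block side [448.  53.  17.]
adapter scene [601.  32.  20.]
adapter side [442. 135.  20.]
coupling scene [ 555. -453.   30.]
```

Call:
apply_moves:
  targets:
    - [[-20,-25,10],[0,0,-0.12]]
    - [[-40,-50,20],[0,0,-0.26]]
    - [[-60,-70,30],[0,0,-0.4]]
    - [[-60,-70,30],[0,0,-0.53]]
    - [[-60,-70,30],[0,0,-0.61]]
    - [[-60,-70,30],[0,0,-0.61]]
    - [[-60,-70,30],[0,0,-0.61]]

```text
time_s: 2.8
tool_pos: [0.59, -0.0699, 0.2526]
tool_rot: [180.0, 0.0, 55.2]
force: [-0.5, 0.6, 0.1]
grip_width: 0.0867
```

```bash
cat >> h.py <<'E'
from scipy.spatial.transform import Rotation as Ro
def wrist(name=None):
    o=env.get_obs(); p=env.read_camera('wrist')
    T=np.eye(4);T[:3,:3]=Ro.from_euler('xyz',o['tool_rot'],degrees=True).as_matrix();T[:3,3]=o['tool_pos']
    p['camera_from_world']=np.linalg.inv(T@p['mount'])
    if name: cv2.imwrite('pics/'+name,p['image'][:,:,::-1])
    return p
E
python3 - <<'E'
from h import *
o=env.get_obs();print(o['tool_pos'],o['tool_rot'],o['force'],o['time_s'])
p=wrist('w1.png');print(np.round(p['mount'],3))
for t in('handle','handle_end','handle_pin','crank','clamp','jaw','block'):
    for r in env.regions_of(p,t)[:2]: print(t,r['rect'],r['conf'])
E
```

```text
[ 0.59004857 -0.06985229  0.25257863] [1.79995247e+02 2.72832639e-03 5.51841174e+01] [-0.53909874  0.606992    0.11403104] 2.8
[[ 0.    -0.966 -0.258  0.07 ]
 [ 1.     0.    -0.    -0.001]
 [ 0.    -0.258  0.966 -0.162]
 [ 0.     0.     0.     1.   ]]
handle [316.4, 127.0, 338.7, 222.2] 0.74
handle [304.7, 116.8, 338.0, 223.8] 0.73
handle_end [313.4, 129.7, 338.0, 226.3] 0.6
handle_pin [311.7, 128.6, 338.1, 224.3] 0.78
handle_pin [187.5, 25.5, 273.1, 111.5] 0.69
crank [306.4, 117.8, 338.2, 223.2] 0.91
crank [311.9, 127.4, 340.1, 222.6] 0.47
clamp [103.6, 0.7, 394.3, 245.8] 0.69
clamp [106.4, 80.1, 149.8, 118.0] 0.65
jaw [220.2, 69.3, 310.8, 151.9] 0.95
block [2.6, 1.2, 65.3, 63.6] 0.88
block [176.0, 230.5, 209.9, 251.7] 0.86
```

View pics/w1.png

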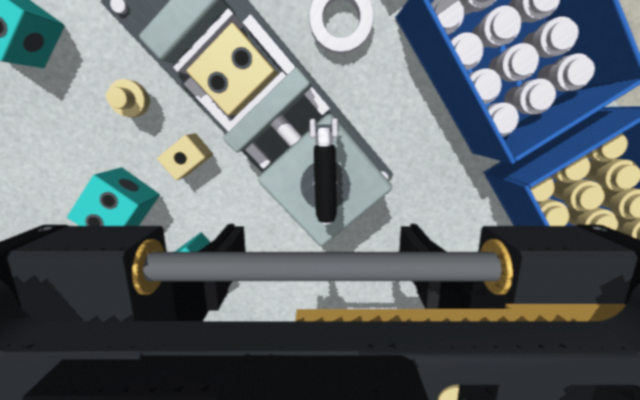

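The wrist view shows the handle nearly in line with the tool: free end around (326,221), grip start around (324,147), fork and pin around (323,130).

```bash
python3 - <<'E'
from h import *
p=wrist()
g=p['image'].astype(int).sum(2)
m=(g<150).astype(np.uint8); m[:135]=0;m[224:]=0;m[:,:300]=0;m[:,350:]=0
n,l,s,c=cv2.connectedComponentsWithStats(m);i=1+s[1:,4].argmax();print(s[i],c[i])
ys,xs=np.where(l==i)
for y0,y1 in((s[i][1],s[i][1]+8),(s[i][1]+s[i][3]-16,s[i][1]+s[i][3]-6)):
    k=(ys>=y0)&(ys<y1);print(xs[k].mean(),xs[k].min(),xs[k].max(),y0)
ya,yb=ys.min(),ys.max()
f=np.polyfit(ys,xs,1)
A=atz(p,(np.polyval(f,ya),ya),.146)*1000;B=atz(p,(np.polyval(f,yb),yb),.138)*1000
print(A,B,np.linalg.norm((B-A)[:2]))
pin=atz(p,(323,129),.140)*1000;print('pin',pin)
d=(A-B)[:2];d/=np.linalg.norm(d);print('dir',d,np.degrees(np.arctan2(d[1],d[0])),'pin=B+85d',B[:2]+85*d,'pin=A+15d',A[:2]+15*d,'axis',B[:2]+25*d)
for u in [(261,183),(322,246),(391,186),(331,118)]: print(atz(p,u,.097)*1000)
E
```

```text
[ 314  146   25   76 1577] [325.55231452 182.85922638]
324.5 314 334 146
325.89690721649487 316 336 206
[615.88497128 -35.96238172 146.        ] [576.92576437 -95.56017483 138.        ] 71.20194341485663
pin [622.83094981 -23.7014722  140.        ]
dir [0.54716494 0.83702481] 56.82726761079674 pin=B+85d [623.43478404 -24.41306604] pin=A+15d [624.09244534 -23.40700958] axis [590.6048878 -74.6345546]
[536.63655208 -33.8042763   97.        ]
[ 548.20310956 -129.13886259   97.        ]
[ 646.85576523 -114.66580445   97.        ]
[634.38307572 -21.28395122  97.        ]
```

Call:
apply_moves:
  targets:
    - [[1,-5,-30],[0,0,0.028]]
    - [[1,-5,-70],[0,0,0.028]]
    - [[1,-5,-105],[0,0,0.028]]
    - [[1,-5,-125],[0,0,0.028]]
    - [[1,-5,-131],[0,0,0.028]]
    - [[1,-5,-131],[0,0,0.028]]
    - [[1,-5,-131],[0,0,0.028]]
  hand: 50

```text
time_s: 3.95
tool_pos: [0.5921, -0.0751, 0.1231]
tool_rot: [179.9, -0.1, 56.7]
force: [0.4, 0.3, 0.9]
grip_width: 0.0506
```

Call:
apply_moves:
  targets:
    - [[0,0,0],[0,0,0]]
    - [[0,0,0],[0,0,0]]
    - [[0,0,0],[0,0,0]]
    - [[0,0,0],[0,0,0]]
    - [[0,0,0],[0,0,0]]
    - [[0,0,0],[0,0,0]]
  hand: 15
  squeeze: 15

```text
time_s: 4.55
tool_pos: [0.5907, -0.0748, 0.1217]
tool_rot: [-180.0, 0.0, 56.7]
force: [-1.6, 0.4, 1.9]
grip_width: 0.0197
```

Call:
apply_moves:
  targets:
    - [[0.2,0.2,5.9],[0,0,0]]
    - [[0.6,1,11.7],[0,0,0]]
    - [[1.4,2.2,17.4],[0,0,0]]
    - [[2.5,3.8,23],[0,0,0]]
    - [[3.9,5.9,28.3],[0,0,0]]
    - [[5.5,8.5,33.3],[0,0,0]]
    - [[7.4,11.4,38.1],[0,0,0]]
    - [[9.6,14.7,42.4],[0,0,0]]

```text
time_s: 5.35
tool_pos: [0.5999, -0.0608, 0.1642]
tool_rot: [-179.9, 0.1, 56.6]
force: [-5.2, -2.3, -2.8]
grip_width: 0.0194
```

Call:
apply_moves:
  targets:
    - [[2.4,3.6,4],[0,0,0]]
    - [[5,7.6,7.5],[0,0,0]]
    - [[7.7,11.8,10.5],[0,0,0]]
    - [[10.6,16.2,13],[0,0,0]]
    - [[13.7,20.9,15],[0,0,0]]
    - [[16.8,25.7,16.4],[0,0,0]]
    - [[20,30.5,17.3],[0,0,0]]
    - [[23.5,36,17.6],[0,0,0]]

```text
time_s: 6.15
tool_pos: [0.6237, -0.0247, 0.1835]
tool_rot: [-180.0, 0.0, 56.6]
force: [-6.4, -2.1, 4.3]
grip_width: 0.0193
```

```bash
python3 - <<'E'
from h import *
o=env.get_obs();print(o['tool_pos'],o['tool_rot'],o['force'])
a=shot('scene');b=shot('side')
c=lambda p,x,y:cv2.resize(p['image'][y:y+100,x:x+110,::-1],(400,364),interpolation=cv2.INTER_CUBIC)
cv2.imwrite('pics/u1.png',np.hstack([c(a,265,160),c(b,265,95)]))
E
```

```text
[ 0.62373784 -0.02465191  0.1835239 ] [-1.79992505e+02  4.96479531e-02  5.66082171e+01] [-6.43944751 -2.1347324   4.26584458]
```

View pics/u1.png

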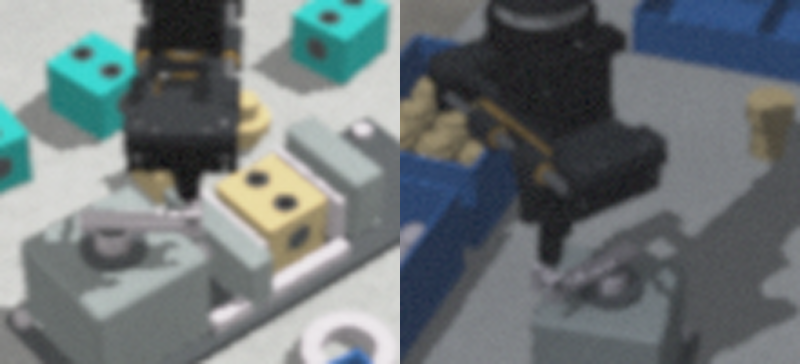

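```bash
cat > arc.py <<'E'
import numpy as np,sys
C=np.array([590.7,-74.6])
def rows(P0,a0,step,n,R=60):
    a=np.radians(a0-step*np.arange(1,n+1))
    P=C+R*np.c_[np.cos(a),np.sin(a)]
    print(str([[[float(round(x,1)),float(round(y,1)),0],[0,0,0]] for x,y in P-P0]), 'end',np.round(P[-1],1))
    return np.round(P[-1]-P0,1)+P0
if __name__=='__main__':
    P=np.array([624.1,-24.3]);a=56.8
    for i in range(4): P=rows(P,a,7.5,8);a-=60
E
python3 arc.py
```

```text
[[[5.7, -4.8, 0], [0, 0, 0]], [[11.3, -10.3, 0], [0, 0, 0]], [[16.2, -16.5, 0], [0, 0, 0]], [[20.2, -23.2, 0], [0, 0, 0]], [[23.2, -30.5, 0], [0, 0, 0]], [[25.3, -38.0, 0], [0, 0, 0]], [[26.4, -45.8, 0], [0, 0, 0]], [[26.5, -53.6, 0], [0, 0, 0]]] end [650.6 -77.9]
[[[-0.9, -7.8, 0], [0, 0, 0]], [[-2.9, -15.4, 0], [0, 0, 0]], [[-5.8, -22.7, 0], [0, 0, 0]], [[-9.7, -29.6, 0], [0, 0, 0]], [[-14.4, -35.8, 0], [0, 0, 0]], [[-19.9, -41.4, 0], [0, 0, 0]], [[-26.1, -46.3, 0], [0, 0, 0]], [[-32.8, -50.3, 0], [0, 0, 0]]] end [ 617.8 -128.2]
[[[-7.3, -3.0, 0], [0, 0, 0]], [[-14.8, -5.1, 0], [0, 0, 0]], [[-22.6, -6.2, 0], [0, 0, 0]], [[-30.4, -6.3, 0], [0, 0, 0]], [[-38.2, -5.4, 0], [0, 0, 0]], [[-45.8, -3.4, 0], [0, 0, 0]], [[-53.1, -0.5, 0], [0, 0, 0]], [[-60.0, 3.4, 0], [0, 0, 0]]] end [ 557.8 -124.8]
[[[-6.2, 4.7, 0], [0, 0, 0]], [[-11.8, 10.2, 0], [0, 0, 0]], [[-16.7, 16.4, 0], [0, 0, 0]], [[-20.7, 23.1, 0], [0, 0, 0]], [[-23.7, 30.4, 0], [0, 0, 0]], [[-25.8, 37.9, 0], [0, 0, 0]], [[-26.9, 45.7, 0], [0, 0, 0]], [[-27.0, 53.5, 0], [0, 0, 0]]] end [530.8 -71.3]
```

Call:
apply_moves:
  targets:
    - [[0,0,1],[0,0,0]]
    - [[5.7,-4.8,1],[0,0,0]]
    - [[11.3,-10.3,1],[0,0,0]]
    - [[16.2,-16.5,1],[0,0,0]]
    - [[20.2,-23.2,1],[0,0,0]]
    - [[23.2,-30.5,1],[0,0,0]]
    - [[25.3,-38,1],[0,0,0]]
    - [[26.4,-45.8,1],[0,0,0]]
  squeeze: 30

```text
time_s: 7.05
tool_pos: [0.6522, -0.0659, 0.1839]
tool_rot: [180.0, -0.3, 56.9]
force: [-1.3, 6.2, 0.1]
grip_width: 0.019
```

Call:
apply_moves:
  targets:
    - [[0.1,-7.8,0],[0,0,0]]
    - [[-0.8,-15.6,0],[0,0,0]]
    - [[-2.8,-23.2,0],[0,0,0]]
    - [[-5.7,-30.5,0],[0,0,0]]
    - [[-9.6,-37.4,0],[0,0,0]]
    - [[-14.3,-43.6,0],[0,0,0]]
    - [[-19.8,-49.2,0],[0,0,0]]
    - [[-26,-54.1,0],[0,0,0]]

```text
time_s: 7.85
tool_pos: [0.6276, -0.1191, 0.184]
tool_rot: [179.9, -0.5, 56.9]
force: [1.4, 7.2, -0.8]
grip_width: 0.019
```

Call:
apply_moves:
  targets:
    - [[-6.7,-4,0],[0,0,0]]
    - [[-14,-7,0],[0,0,0]]
    - [[-21.5,-9.1,0],[0,0,0]]
    - [[-29.3,-10.2,0],[0,0,0]]
    - [[-37.1,-10.3,0],[0,0,0]]
    - [[-44.9,-9.4,0],[0,0,0]]
    - [[-52.5,-7.4,0],[0,0,0]]
    - [[-59.8,-4.5,0],[0,0,0]]

```text
time_s: 8.65
tool_pos: [0.5698, -0.1245, 0.1841]
tool_rot: [179.6, -0.5, 56.9]
force: [9.0, 5.4, -5.5]
grip_width: 0.019
```

```bash
python3 - <<'E'
import arc,numpy as np
arc.C=np.array([592,-71.])
P=np.array([564.7,-128.7]);a=-115
for i in range(5): P=arc.rows(P,a,3,8);a-=24
E
```

```text
[[[-0.9, 4.7, 0], [0, 0, 0]], [[-3.6, 6.3, 0], [0, 0, 0]], [[-6.3, 8.0, 0], [0, 0, 0]], [[-8.8, 9.8, 0], [0, 0, 0]], [[-11.3, 11.7, 0], [0, 0, 0]], [[-13.6, 13.8, 0], [0, 0, 0]], [[-15.9, 16.0, 0], [0, 0, 0]], [[-18.0, 18.3, 0], [0, 0, 0]]] end [ 546.7 -110.4]
[[[-2.0, 2.5, 0], [0, 0, 0]], [[-3.8, 5.0, 0], [0, 0, 0]], [[-5.6, 7.6, 0], [0, 0, 0]], [[-7.2, 10.3, 0], [0, 0, 0]], [[-8.6, 13.1, 0], [0, 0, 0]], [[-9.9, 16.0, 0], [0, 0, 0]], [[-11.1, 18.9, 0], [0, 0, 0]], [[-12.1, 21.9, 0], [0, 0, 0]]] end [534.6 -88.5]
[[[-0.8, 3.0, 0], [0, 0, 0]], [[-1.5, 6.1, 0], [0, 0, 0]], [[-2.0, 9.1, 0], [0, 0, 0]], [[-2.4, 12.3, 0], [0, 0, 0]], [[-2.6, 15.4, 0], [0, 0, 0]], [[-2.6, 18.5, 0], [0, 0, 0]], [[-2.5, 21.7, 0], [0, 0, 0]], [[-2.2, 24.8, 0], [0, 0, 0]]] end [532.4 -63.7]
[[[0.5, 3.1, 0], [0, 0, 0]], [[1.1, 6.2, 0], [0, 0, 0]], [[1.9, 9.2, 0], [0, 0, 0]], [[2.9, 12.2, 0], [0, 0, 0]], [[4.0, 15.2, 0], [0, 0, 0]], [[5.2, 18.1, 0], [0, 0, 0]], [[6.6, 20.9, 0], [0, 0, 0]], [[8.2, 23.6, 0], [0, 0, 0]]] end [540.6 -40.1]
[[[1.7, 2.7, 0], [0, 0, 0]], [[3.5, 5.2, 0], [0, 0, 0]], [[5.4, 7.7, 0], [0, 0, 0]], [[7.5, 10.0, 0], [0, 0, 0]], [[9.7, 12.3, 0], [0, 0, 0]], [[12.0, 14.4, 0], [0, 0, 0]], [[14.5, 16.4, 0], [0, 0, 0]], [[17.0, 18.2, 0], [0, 0, 0]]] end [557.6 -21.9]
```

Call:
apply_moves:
  targets:
    - [[-0.9,4.7,0],[0,0,0]]
    - [[-3.6,6.3,0],[0,0,0]]
    - [[-6.3,8.0,0],[0,0,0]]
    - [[-8.8,9.8,0],[0,0,0]]
    - [[-11.3,11.7,0],[0,0,0]]
    - [[-13.6,13.8,0],[0,0,0]]
    - [[-15.9,16.0,0],[0,0,0]]
    - [[-18.0,18.3,0],[0,0,0]]

```text
time_s: 9.45
tool_pos: [0.5509, -0.1107, 0.184]
tool_rot: [179.5, -0.2, 56.7]
force: [7.4, -1.2, -5.1]
grip_width: 0.0188
```

```bash
cat > f.py <<'E'
from h import *
o=env.get_obs();P=o['tool_pos'][:2]*1000;C=np.array([592,-71.]);d=P-C;r=np.linalg.norm(d);e=d/r;t=np.array([e[1],-e[0]])
F=o['force'];print('t',o['time_s'],'P',P,'r',r,'ang',np.degrees(np.arctan2(*d[::-1])),'resist',-F[:2]@t,'radial',F[:2]@e,'z',F[2],'M',o['wrist_torque'])
E
python3 f.py
```

```text
t 9.45 P [ 550.85184489 -110.69988984] r 57.177372468472285 ang -136.0262538062898 resist 5.972345525086442 radial -4.507756135500481 z -5.115262548281639 M [-0.54547828 -1.1585262   0.01217014]
```

Call:
apply_moves:
  targets:
    - [[-2,2.5,0],[0,0,0]]
    - [[-3.8,5,0],[0,0,0]]
    - [[-5.6,7.6,0],[0,0,0]]
    - [[-7.2,10.3,0],[0,0,0]]

```text
time_s: 9.85
tool_pos: [0.5434, -0.1012, 0.184]
tool_rot: [179.5, -0.2, 56.6]
force: [6.1, -4.1, -4.7]
grip_width: 0.0189
```

```bash
python3 f.py
```

```text
t 9.85 P [ 543.38544858 -101.20471809] r 57.23372786388687 ang -148.1468928941032 resist 6.684551131836917 radial -3.063081949482717 z -4.742260582082716 M [-0.80869995 -0.9985306   0.07740671]
```

Call:
apply_moves:
  targets:
    - [[-1.4,2.8,0],[0,0,0]]
    - [[-2.7,5.7,0],[0,0,0]]
    - [[-3.9,8.6,0],[0,0,0]]
    - [[-4.9,11.6,0],[0,0,0]]

```text
time_s: 10.25
tool_pos: [0.538, -0.0905, 0.184]
tool_rot: [179.5, -0.1, 56.6]
force: [5.1, -5.2, -4.8]
grip_width: 0.0191
```

```bash
python3 f.py
```

```text
t 10.25 P [538.04608587 -90.48399982] r 57.364197011448134 ang -160.14418257169228 resist 6.607950650276622 radial -3.056224246575082 z -4.754608282833384 M [-1.20769025 -0.7225266   0.01600493]
```

Call:
apply_moves:
  targets:
    - [[-0.8,3,0],[0,0,0]]
    - [[-1.5,6.1,0],[0,0,0]]
    - [[-2,9.1,0],[0,0,0]]
    - [[-2.4,12.3,0],[0,0,0]]

```text
time_s: 10.65
tool_pos: [0.5351, -0.08, 0.184]
tool_rot: [179.5, 0.0, 56.5]
force: [3.0, -7.5, -3.5]
grip_width: 0.0193
```

```bash
python3 f.py
```

```text
t 10.65 P [535.10055988 -80.01967922] r 57.609902782258786 ang -170.9924429101628 resist 7.871521880016587 radial -1.7976365672620056 z -3.5181958944825897 M [-1.94045222 -0.44380831  0.04966383]
```

Call:
apply_moves:
  targets:
    - [[-0.2,3.1,0],[0,0,0]]
    - [[-0.2,6.2,0],[0,0,0]]

```text
time_s: 10.85
tool_pos: [0.5344, -0.0747, 0.1839]
tool_rot: [179.5, 0.1, 56.5]
force: [1.2, -10.3, -1.6]
grip_width: 0.0192
```

```bash
python3 f.py
```

```text
t 10.85 P [534.3797265  -74.68521153] r 57.738000499977076 ang -176.34052632580557 resist 10.405044213656629 radial -0.5580263261139622 z -1.5738996925425277 M [-2.28540677 -0.06060084  0.03102632]
```

Call:
apply_moves:
  targets:
    - [[0,-2,0],[0,0,0]]
    - [[0,-2,0],[0,0,0]]
    - [[0,-2,0],[0,0,0]]

```text
time_s: 11.15
tool_pos: [0.5343, -0.0745, 0.1839]
tool_rot: [179.6, -0.0, 56.6]
force: [2.0, -6.7, -1.1]
grip_width: 0.0188
```

```bash
python3 f.py
```

```text
t 11.15 P [534.28689514 -74.51886623] r 57.82028097858865 ang -176.5108981681966 resist 6.770510556799712 radial -1.5508088923197179 z -1.0756153425569834 M [-1.49877109 -0.28229103  0.00289413]
```

Call:
apply_moves:
  targets:
    - [[0,1,0],[0,0,0]]
    - [[0,1,0],[0,0,0]]
    - [[0,1,0],[0,0,0]]

```text
time_s: 11.45
tool_pos: [0.5343, -0.0744, 0.1839]
tool_rot: [179.6, 0.0, 56.5]
force: [2.4, -8.1, -1.6]
grip_width: 0.0192
```

```bash
python3 f.py
```

```text
t 11.45 P [534.31723803 -74.39984028] r 57.78286893774457 ang -176.62687102034346 resist 8.225322821914034 radial -1.9632435945881443 z -1.5789933923171544 M [-1.86301969 -0.28910414 -0.02146614]
```

Call:
apply_moves:
  targets:
    - [[0,-2,0],[0,0,0]]
    - [[1,-4,0],[0,0,0]]
    - [[1,-4,0],[0,0,0]]

```text
time_s: 11.75
tool_pos: [0.5343, -0.0749, 0.1838]
tool_rot: [179.9, -0.1, 56.7]
force: [0.8, -2.3, 2.7]
grip_width: 0.019
```

```bash
python3 f.py; python3 -c "
from h import *
print(env.get_obs()['qpos'])"
```

```text
t 11.75 P [534.32578635 -74.94016116] r 57.808648057306584 ang -176.09176526865662 resist 2.364899292862469 radial -0.688988597413807 z 2.7065554286216784 M [-0.59894791  0.05207325  0.01931658]
[ 4.55367959e+00  6.23260441e+00  6.61774770e-01  1.02176534e+02
 -8.78200769e-02  7.14164207e+01 -2.80998848e+01]
```

Call:
apply_moves:
  targets:
    - [[0,0,0],[0,0,0]]
    - [[0,0,0],[0,0,0]]
    - [[0,0,0],[0,0,0]]
    - [[0,0,0],[0,0,0]]
  hand: 60

```text
time_s: 12.15
tool_pos: [0.5328, -0.0745, 0.1823]
tool_rot: [-180.0, -0.0, 56.7]
force: [-0.3, -0.4, 0.6]
grip_width: 0.0433
```

Call:
apply_moves:
  targets:
    - [[0,0,0],[0,0,-0.13]]
    - [[0,0,0],[0,0,-0.26]]
    - [[0,0,0],[0,0,-0.39]]
    - [[0,0,0],[0,0,-0.52]]
    - [[0,0,0],[0,0,-0.65]]
    - [[0,0,0],[0,0,-0.78]]
    - [[0,0,0],[0,0,-0.91]]
    - [[0,0,0],[0,0,-0.925]]

```text
time_s: 12.95
tool_pos: [0.5329, -0.0748, 0.1824]
tool_rot: [-180.0, 0.0, 3.6]
force: [-0.3, 0.8, 0.5]
grip_width: 0.0603
```

```bash
python3 - <<'E'
from h import *
o=env.get_obs();print(o['tool_pos'],o['tool_rot'],o['force'],o['qpos'][6])
w=wrist('w2.png')
a=shot('scene');b=shot('side')
c=lambda p,x,y:cv2.resize(p['image'][y:y+100,x:x+110,::-1],(400,364),interpolation=cv2.INTER_CUBIC)
cv2.imwrite('pics/u2.png',np.hstack([c(a,255,150),c(b,265,95)]))
E
```

```text
[ 0.53288915 -0.07482648  0.18239877] [-1.79989435e+02  2.22781653e-02  3.60114780e+00] [-0.28158745  0.81128274  0.54635982] -80.89329256617832
```

View pics/w2.png

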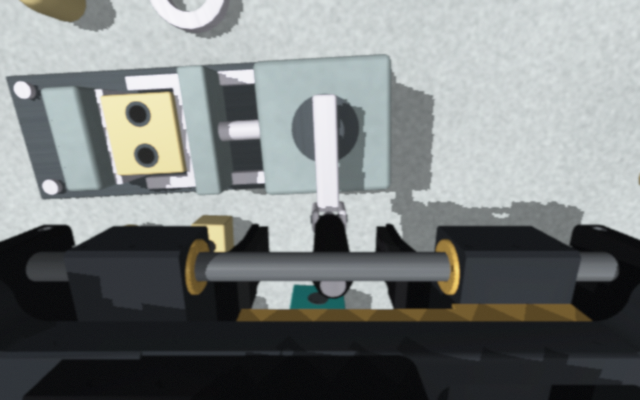

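View pics/u2.png

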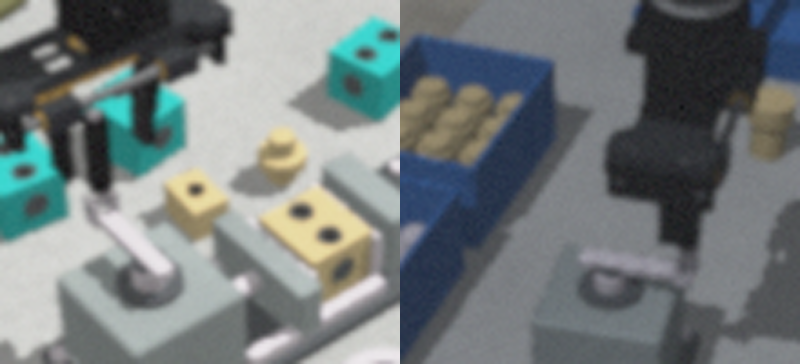

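The wrist view shows the crank arm running from (325,97) to (329,205), with the upright handle between the open fingers near (331,250). The scene and side crops show the bench parts undisturbed.

```bash
python3 - <<'E'
from h import *
p=wrist()
A=atz(p,(325,97),.130)*1000;B=atz(p,(329,200),.130)*1000;D=atz(p,(330,210),.138)*1000
print(A,B,D,np.degrees(np.arctan2(*(B-A)[1::-1])))
for u in((258,64),(389,57),(391,190),(269,192)): print(atz(p,u,.097)*1000)
# green/white arm mask
im=p['image'].astype(int); m=((im.min(2)>195)).astype(np.uint8);m[:92]=0;m[202:]=0;m[:,:300]=0;m[:,350:]=0
ys,xs=np.where(m);f=np.polyfit(ys,xs,1);q=[atz(p,(np.polyval(f,y),y),.13)*1000 for y in(97,200)];print(q,np.degrees(np.arctan2(*(q[1]-q[0])[1::-1])),len(ys))
E
```

```text
[612.81493327 -71.2736992  130.        ] [542.43121961 -79.04884528 130.        ] [537.47577044 -79.93556128 138.        ] -173.6962106156712
[634.39949354 -20.17018901  97.        ]
[ 645.67138481 -116.7170687    97.        ]
[ 545.12061144 -130.75963341   97.        ]
[536.70998493 -30.56260941  97.        ]
[array([612.79568247, -70.98572505, 130.        ]), array([542.25148412, -76.36427427, 130.        ])] -175.63999429619832 2445
```

```bash
python3 - <<'E'
from h import *
p=wrist()
for u,z in(((331,225),.155),((333,288),.223),((331,255),.19)): print(atz(p,u,z)*1000)
g=p['image'].astype(int).sum(2)
for y in(230,240,246): 
    x=np.where(g[y,285:375]<110)[0]+285; print(y,x.min(),x.max())
print(proj(p,np.array([[.533,-.0748,.19],[.533,-.0748,.155],[.533,-.0788,.19]])))
E
```

```text
[532.68571203 -80.54360292 155.        ]
[528.34647462 -79.83575846 223.        ]
[528.28656109 -79.88377417 190.        ]
230 315 343
240 315 345
246 315 346
[[322.26340408 246.45074502]
 [322.21760009 223.99237768]
 [329.64503722 246.90486081]]
```

The handle is actually at about (530.5,-79.3). It had slid about 6 mm along the pads while cranking, and the clamp did not spring back. I'll re-centre with a slight bias towards tightening, then pinch.

Call:
apply_moves:
  targets:
    - [[-2.2,-3.5,0],[0,0,0.01]]
    - [[-2.2,-3.5,0],[0,0,0.01]]
    - [[-2.2,-3.5,0],[0,0,0.01]]
  hand: 35

```text
time_s: 13.5
tool_pos: [0.5307, -0.0788, 0.1826]
tool_rot: [180.0, -0.0, 4.2]
force: [0.2, -1.1, -0.7]
grip_width: 0.0435
```

Call:
apply_moves:
  targets:
    - [[0,0,0],[0,0,0]]
    - [[0,0,0],[0,0,0]]
    - [[0,0,0],[0,0,0]]
    - [[0,0,0],[0,0,0]]
    - [[0,0,0],[0,0,0]]
  hand: 15
  squeeze: 15

```text
time_s: 14.0
tool_pos: [0.5309, -0.0793, 0.1826]
tool_rot: [179.9, -0.0, 4.2]
force: [0.8, -3.0, 0.7]
grip_width: 0.0193
```

Call:
apply_moves:
  targets:
    - [[6.2,0.4,-0.3],[0,0,0]]
    - [[12.4,0.9,-1.2],[0,0,0]]
    - [[18.4,1.3,-2.7],[0,0,0]]
    - [[24.2,1.7,-4.8],[0,0,0]]
    - [[29.8,2.2,-7.5],[0,0,0]]
    - [[35.2,2.5,-10.7],[0,0,0]]
    - [[40.2,2.9,-14.4],[0,0,0]]
    - [[44.8,3.2,-18.6],[0,0,0]]

```text
time_s: 14.8
tool_pos: [0.5764, -0.075, 0.1637]
tool_rot: [-180.0, -0.0, 4.2]
force: [-2.9, -1.6, 1.9]
grip_width: 0.0193
```

Call:
apply_moves:
  targets:
    - [[4.3,0.3,-4.6],[0,0,0]]
    - [[8,0.6,-9.6],[0,0,0]]
    - [[11.2,0.8,-15],[0,0,0]]
    - [[13.9,1,-20.6],[0,0,0]]
    - [[16,1.2,-26.4],[0,0,0]]
    - [[17.5,1.3,-32.5],[0,0,0]]
    - [[18.4,1.4,-38.7],[0,0,0]]
    - [[18.7,1.4,-44.9],[0,0,0]]

```text
time_s: 15.6
tool_pos: [0.5953, -0.0733, 0.119]
tool_rot: [-180.0, -0.1, 4.3]
force: [1.4, 1.0, 2.5]
grip_width: 0.0193
```

Call:
apply_moves:
  targets:
    - [[0,0,-1.5],[0,0,0]]
    - [[0,0,-1.5],[0,0,0]]

```text
time_s: 15.8
tool_pos: [0.5953, -0.0733, 0.1178]
tool_rot: [-180.0, -0.1, 4.3]
force: [3.1, 1.3, 1.9]
grip_width: 0.0192
```

Call:
apply_moves:
  targets:
    - [[0,0,0],[0,0,0]]
    - [[0,0,0],[0,0,0]]
    - [[0,0,0],[0,0,0]]
  hand: 50

```text
time_s: 16.1
tool_pos: [0.5931, -0.0744, 0.1167]
tool_rot: [180.0, 0.2, 4.2]
force: [-1.6, 0.1, 0.6]
grip_width: 0.0358
```

Call:
apply_moves:
  targets:
    - [[0,0,10],[0,0,0]]
    - [[0,0,30],[0,0,0]]
    - [[-10,0,60],[0,0,0]]
    - [[-20,0,90],[0,0,0]]
    - [[-30,0,110],[0,0,0]]
    - [[-30,0,110],[0,0,0]]
    - [[-30,0,110],[0,0,0]]

```text
time_s: 16.8
tool_pos: [0.5644, -0.0741, 0.228]
tool_rot: [180.0, -0.1, 4.2]
force: [-0.2, 0.3, -0.5]
grip_width: 0.05
```

```bash
python3 - <<'E'
from h import *
w=wrist()
a=shot('scene');b=shot('side')
c=lambda p,x,y,s=1:cv2.resize(p['image'][y:y+75,x:x+100,::-1],(400,300),interpolation=cv2.INTER_CUBIC)
cv2.imwrite('pics/u3.png',np.vstack([np.hstack([c(a,265,170),c(b,265,130)]),cv2.resize(w['image'][60:300,160:480,::-1],(800,300))]))
x=w['image'].astype(int).sum(2)
E
```

```text
(no output)
```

View pics/u3.png

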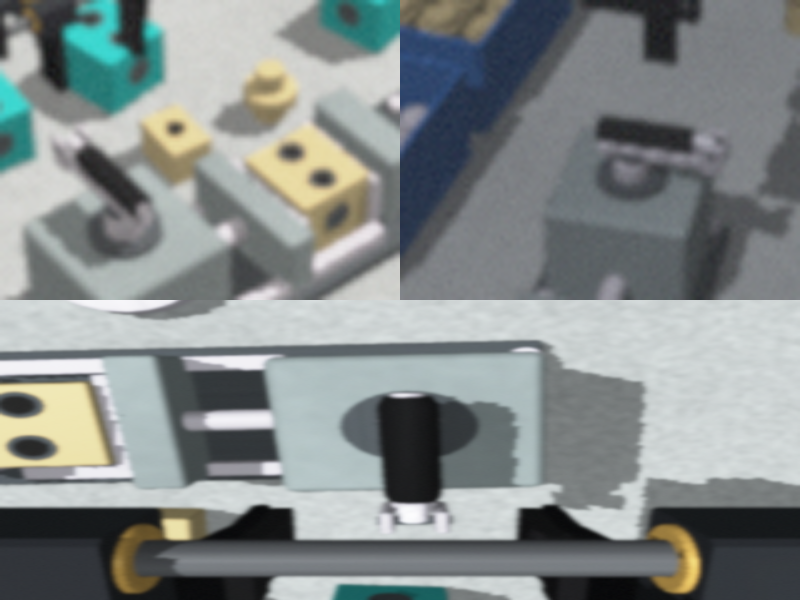

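The pictures show the handle lying over the arm, almost parallel to it, with the bench parts in place. To be sure it is fully down, I'll press its end lightly from above with the fingers shut.

Call:
apply_moves:
  targets:
    - [[15,0,0],[0,0,0]]
    - [[30,0,-10],[0,0,0]]
    - [[43,0,-30],[0,0,0]]
    - [[43,0,-50],[0,0,0]]
    - [[43,0,-60],[0,0,0]]
    - [[43,0,-65],[0,0,0]]
    - [[43,0,-68],[0,0,0]]
    - [[43,0,-70],[0,0,0]]
  hand: 0

```text
time_s: 17.75
tool_pos: [0.6076, -0.074, 0.1581]
tool_rot: [180.0, -0.1, 4.2]
force: [0.4, 0.0, 1.1]
grip_width: 0.0012
```

Call:
apply_moves:
  targets:
    - [[0,0,-2],[0,0,0]]
    - [[0,0,-4],[0,0,0]]
    - [[0,0,-6],[0,0,0]]

```text
time_s: 18.05
tool_pos: [0.6076, -0.0739, 0.152]
tool_rot: [180.0, -0.1, 4.2]
force: [0.2, -0.0, -0.8]
grip_width: 0.0004
```

Call:
apply_moves:
  targets:
    - [[0,0,-2],[0,0,0]]
    - [[0,0,-4],[0,0,0]]
    - [[0,0,-5],[0,0,0]]
    - [[0,0,-5],[0,0,0]]

```text
time_s: 18.45
tool_pos: [0.6075, -0.074, 0.1475]
tool_rot: [180.0, -0.0, 4.2]
force: [-1.8, 0.6, 4.4]
grip_width: 0.0003
```

Call:
apply_moves:
  targets:
    - [[0,0,10],[0,0,0]]
    - [[0,0,40],[0,0,0]]
    - [[0,0,80],[0,0,0]]
    - [[0,0,110],[0,0,0]]
    - [[0,0,110],[0,0,0]]
    - [[0,0,110],[0,0,0]]

```text
time_s: 19.05
tool_pos: [0.6077, -0.074, 0.2576]
tool_rot: [180.0, -0.1, 4.2]
force: [-0.1, 0.4, -0.6]
grip_width: 0.0003
```

```bash
python3 - <<'E'
from h import *
p=wrist('w3.png');b=shot('side');a=shot('scene')
o=env.get_obs();print(o['tool_pos'],o['force'])
for t in('flange_ring','dome_cap','small_block','adapter','carton','coupling','spanner'):
  print(t,[[np.round(r['rect']) for r in env.regions_of(q,t)[:1]] for q in(a,b)])
im=p['image'].astype(int);print([r['rect'] for r in env.regions_of(p,'handle')[:1]])
cv2.imwrite('pics/w3c.png',cv2.resize(p['image'][0:300,:,::-1],(800,375)))
E
```

```text
[ 0.60650583 -0.07384645  0.25500535] [ 0.05163785 -0.63018153 -1.07522453]
flange_ring [[array([279., 202., 304., 224.])], [array([256., 208., 281., 229.])]]
dome_cap [[array([386., 221., 403., 245.])], [array([245., 238., 260., 261.])]]
small_block [[array([300., 196., 319., 215.])], [array([347., 226., 360., 240.])]]
adapter [[array([325., 184., 340., 200.])], [array([339., 251., 356., 263.])]]
carton [[array([425., 172., 469., 209.])], [array([184., 308., 260., 376.])]]
coupling [[array([152., 278., 172., 307.])], [array([360., 120., 374., 138.])]]
spanner [[array([365., 136., 420., 150.])], [array([353., 364., 390., 400.])]]
[[311.2, 180.2, 329.7, 225.2]]
```

View pics/w3c.png

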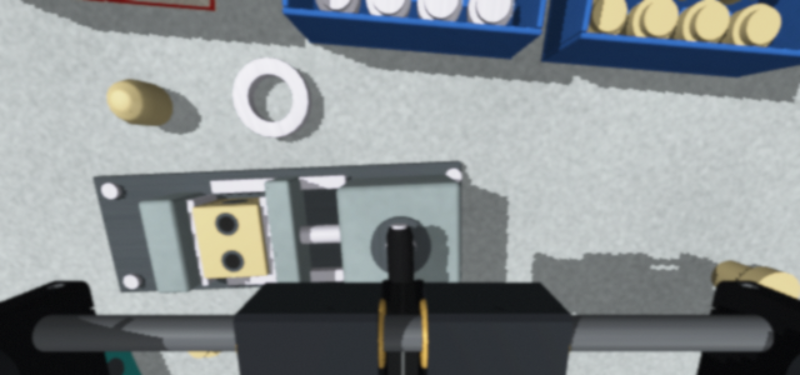

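The bench parts are where they were, the handle is flat, the arm angle is unchanged, and the gripper is clear. Handing in.

```bash
python3 -c "
from cell import env
print(env.sign_off())"
```

```text
the job is handed in; nothing more can be done
None
```

The job is handed in at about 19 s on the robot's clock; no verdict was reported. I swung the handle upright, cranked clockwise about 230° until the block was clamped, folded the handle back down and let go.

- **Clamp force:** the push along the handle's path was about 5.5–6 N running free and about 6.6 N while the block slid. It peaked at 10.4 N while moving, above the 8 N aimed for but under the 12 N limit. Held still, it took 8.2 N without turning further. From that I estimate about 60–80 N at the jaw; nothing measures the jaw force directly.
- **Handle folded:** pressing its end from above met a firm 4.4 N at a height of 147.5 mm, which is where the top of the grip lies when flat.
- **Clamp not loosened:** the arm looked to be at the same angle after folding as before, judged from the last wrist picture.
- **Other things:** six of the seven loose parts showed no visible shift. In the scene camera the ring's final detection disagreed with its first one; it looks like a false hit near the crank. The side and wrist cameras show the ring in place. The network did not find the spanner in the same place each time, but its best matches agreed with the start.
- **Slip while cranking:** the handle slid about 6 mm along the finger pads. I found this in the picture and corrected for it before folding.

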